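# Load the orbital shaker with its row of culture flasks

## Task

Load the shaker for the night's cultures: move the four conical flasks, one after another, from the grey tray to the shaker's platform, each into the spring clamp of its own size, and press each one straight down until it stands upright and fully home on the seat of its clamp. Do not tip any flask over, and leave the timer and the small blue-capped bottle that stands near it where they are. Finish with every flask released and at rest.

Things in the scene. Friction and masses are not known exactly. Their poses are not given: they have to be found in the camera images.
- flask_25_mid (a point): The smallest of four clear conical flasks in a row, in any order, 100 mm apart, in the compartments of a low grey tray (floor 4 mm, walls 22 mm high). Point on its axis half-way up, z up. Foot 42 mm across, height 78 mm. White screw cap at the top, to be grasped from above: 26 mm across, 20 mm high, its middle 29 mm above this point. Under 0.25 kg.
- flask_50_mid (a point): The second smallest of four clear conical flasks in a row, in any order, 100 mm apart, in the compartments of a low grey tray (floor 4 mm, walls 22 mm high). Point on its axis half-way up, z up. Foot 53 mm across, height 96 mm. White screw cap at the top, to be grasped from above: 32 mm across, 22 mm high, its middle 37 mm above this point. Under 0.25 kg.
- flask_125_mid (a point): The second largest of four clear conical flasks in a row, in any order, 100 mm apart, in the compartments of a low grey tray (floor 4 mm, walls 22 mm high). Point on its axis half-way up, z up. Foot 67 mm across, height 118 mm. White screw cap at the top, to be grasped from above: 38 mm across, 24 mm high, its middle 47 mm above this point. Under 0.25 kg.
- flask_250_mid (a point): The largest of four clear conical flasks in a row, in any order, 100 mm apart, in the compartments of a low grey tray (floor 4 mm, walls 22 mm high). Point on its axis half-way up, z up. Foot 85 mm across, height 148 mm. White screw cap at the top, to be grasped from above: 43 mm across, 26 mm high, its middle 61 mm above this point. Under 0.25 kg.
- clamp_25_seat (a point): Centre of the seat (steel disc 52 mm across) of the smallest of four clamps in a row, in any order, 100 mm apart, on the dark platform of a low white shaker; fits the smallest flask, whose underside rests on it when home. z up. Four sprung steel leaves round it, 36 mm high: mouth 52 mm across, pinch 35 mm across 18 mm up; they yield to a straight push down of 3 to 12 N and close over the foot.
- clamp_50_seat (a point): Centre of the seat (steel disc 63 mm across) of the second smallest of four clamps in a row, in any order, 100 mm apart, on the dark platform of a low white shaker; fits the second smallest flask, whose underside rests on it when home. z up. Four sprung steel leaves round it, 36 mm high: mouth 63 mm across, pinch 46 mm across 18 mm up; they yield to a straight push down of 3 to 12 N and close over the foot.
- clamp_125_seat (a point): Centre of the seat (steel disc 77 mm across) of the second largest of four clamps in a row, in any order, 100 mm apart, on the dark platform of a low white shaker; fits the second largest flask, whose underside rests on it when home. z up. Four sprung steel leaves round it, 36 mm high: mouth 77 mm across, pinch 60 mm across 18 mm up; they yield to a straight push down of 3 to 12 N and close over the foot.
- clamp_250_seat (a point): Centre of the seat (steel disc 95 mm across) of the largest of four clamps in a row, in any order, 100 mm apart, on the dark platform of a low white shaker; fits the largest flask, whose underside rests on it when home. z up. Four sprung steel leaves round it, 36 mm high: mouth 95 mm across, pinch 78 mm across 18 mm up; they yield to a straight push down of 3 to 12 N and close over the foot.
- bench_timer_mid (a point): Centre of a loose white bench timer, 62 x 66 x 20 mm, lying on the bench; a bystander, to be left alone.
- media_bottle_mid (a point): Centre of a loose laboratory bottle with a blue screw cap, 70 mm across and 146 mm tall, standing on the bench near the timer; a bystander, to be left alone.
Things that resemble listed ones, but are neither listed nor needed, are in the scene too. What is shaped like the part that bears flask_50_mid but red or yellow is not meant.

How it is judged:
At the end, for the whole second after the job is handed in: Every flask stands in the clamp of its own size: its axis within 8 mm of the clamp's centre, its underside within 4 mm of the seat's height, upright within 5 degrees, released and at rest; the timer and the small blue-capped bottle are within 20 mm of where they stood (horizontal distance between flask_25_mid and clamp_25_seat below 0.008 m and z of flask_25_mid in the frame of clamp_25_seat between 0.035 and 0.043 m and angle between each of flask_25_mid, flask_50_mid, flask_125_mid, flask_250_mid's own z axis and vertical below 0.09 rad and linear speed of each of flask_25, flask_50, flask_125, flask_250 below 0.02 m/s and contact force between the fingers and flask_25 below 0.1 N and horizontal distance between flask_50_mid and clamp_50_seat below 0.008 m and z of flask_50_mid in the frame of clamp_50_seat between 0.044 and 0.052 m and contact force between the fingers and flask_50 below 0.1 N and horizontal distance between flask_125_mid and clamp_125_seat below 0.008 m and z of flask_125_mid in the frame of clamp_125_seat between 0.055 and 0.063 m and contact force between the fingers and flask_125 below 0.1 N and horizontal distance between flask_250_mid and clamp_250_seat below 0.008 m and z of flask_250_mid in the frame of clamp_250_seat between 0.07 and 0.078 m and contact force between the fingers and flask_250 below 0.1 N and distance of each of bench_timer_mid, media_bottle_mid from where it was at the start of the episode below 0.02 m); the robot touches nothing.
It fails at once if a flask is tipped over (leans more than 35 degrees) (angle between any of flask_25_mid, flask_50_mid, flask_125_mid, flask_250_mid's own z axis and vertical above 0.61 rad).
It fails at once if the timer is shifted by more than 20 mm (distance of bench_timer_mid from where it was at the start of the episode above 0.02 m).
It fails at once if the blue-capped bottle is shifted by more than 20 mm (distance of media_bottle_mid from where it was at the start of the episode above 0.02 m).
It also fails if it takes over 99 s, if anything falls off the work surface, if the arm or the gripper's body presses on something with over 40 N, if the wrist force passes 120 N, or if a joint passes its speed limit or range.

## Robot

A 6-joint arm with a two-finger parallel gripper is mounted at the origin on a cart in front of the work surface, level with it; the furniture and walls round the work are solid. World frame = base frame: x ahead of the robot, y to its left, z up, the work surface at z = 0. Lengths are in m, angles in rad, forces in N, time in s.
With the tool pointing down it reaches from about 0.275 to 0.975 m from the base axis. Payload 8.4 kg.
Tool frame: the origin (TCP) lies at the very end of the fingers, on their centre line; the grasp point (between the pads) lies 19 mm behind it (robot.pinch_z is the distance from the TCP to the grasp point, in m); z points along the fingers, y is the line along which they close (so a half turn about z gives the same grasp; the last joint's range is limited). The gripper opens to 92 mm and grips with 3 to 60 N. Pads are 20 mm wide; open, the fingers measure 128 mm over their backs; the gripper's body (75 mm by 189 mm) begins 69 mm behind the grasp point.
Start: joints at [-1.236, 0.353, 1.633, -0, 1.155, -0.002], TCP at [0.207, -0.59, 0.215] pointing down, gripper open.
Joint ranges: [-2.63, 2.63], [-0.92, 2.1], [0.06, 2.66], [-1.3, 4.44], [0, 2.69], [-3.02, 3.02]. Speed limits (rad/s): [2.22, 2.22, 2.79, 3.14, 3.14, 3.14].

## Interface

Orientations are given as a rotation vector (axis times angle).
In Python, from cell import robot gives the robot as it stands.
- The arm moves only by the tool apply_moves, never from a script. Its argument "steps" is a list of rows, each a list of 6 numbers: the shift along the tool's x, y, z in cm, then the turn, a rotation vector about the tool's x, y, z in rad. In form: [[dx, dy, dz, rx, ry, rz], ...]. A call has 1 to 10 rows; each row shifts and turns the commanded pose from where the row before left it, along the tool's axes as they then stand; what a row does not reach is not made up. A row lasts 1/8 s, in which the tool goes at most 62.5 mm and 10.7 degrees, less where a joint would pass 70% of its speed; a pose out of reach is approached as far as the arm can. A call with a gripper value outside its range is refused whole. "claw" is the opening, from -1 (shut) to 1 (fully open), set as the call begins (left out, the last holds). The fingers move at their own pace and stop on an object; "grip_force" is the grip in N (left out, the last holds). Time passes only in rows, so rows that do not move let the fingers close. It gives the time, the measured TCP pose, the force, the opening and the grip force at its end, in the units of the state.
- robot.read_state(): the state, without advancing time (a new reading comes with each control period).
- robot.read_camera(name): name is "side" or "top"; returns a dict with "pixels" (400x640x3 uint8, red, green, blue), "range_z" (400x640 float32, m along the optical axis (not along the pixel's ray), 0 where there is no reading), "fovy" (degrees; the focal length in pixels is half the picture's height over the tangent of half this angle, whatever the lens; pixels are square), "cx", "cy" (the principal point, pixels), "origin" and "orientation" of the camera in the world. Camera axes: x right, y down, z forward; pixel columns grow to the right and rows downward; lengths in m; the calibration is good to about 2 mm. A picture is of the moment at which its call begins.
- robot.sign_off(): hands the job in; it is judged then, once.
The state is a dict: "clock": time; "joints": joint angles; "joint_velocities": joint speeds; "tau": joint torques, N m; "tcp_pos": TCP position; "orientation": TCP orientation; "contact_force": force on the tool from outside, world axes, zero at the start; "wrist_torque": the same for the moment, N m; "finger_gap": finger opening in m; "gripper_force": force on a finger pad.
Only numpy, scipy, OpenCV 4.12 (cv2) and the standard library are available. Lean on these libraries where they do the work, as an engineer would, in place of code of your own. Each camera call takes 0.05 s, during which the arm holds its last target. There are 200 camera calls.

## Working session

There is one attempt and no reset: what is moved stays moved. The work goes in short steps, Python scripts to look and compute and a tool call to move; the robot and the scene stay as the last step left them, time stands still between calls to the robot, and variables do not carry over. Pictures are saved under pics/ and viewed, at most 14 in all, crops included, and the job is handed in when it is done.

Besides the shell and the picture viewer there is one more tool, called after ">>>" by a JSON object that holds its "api" and its "payload", one argument or row to a line. apply_moves: Moves the arm, as the interface text tells. Its arguments: {"type":"object","properties":{"steps":{"type":"array","items":{"type":"array","items":{"type":"number"}}},"claw":{"type":"number"},"grip_force":{"type":"number"}},"required":["steps"]}

```bash
mkdir -p pics; ls; cat > h.py <<'E'
import numpy as np, cv2
from cell import robot
from scipy.spatial.transform import Rotation as R
def cam(n):
    c=robot.read_camera(n); p=c["pixels"]; h=p.shape[0]
    f=h/2/np.tan(np.radians(c["fovy"])/2); z=c["range_z"]
    o=np.array(c["orientation"]); Rm=R.from_rotvec(o).as_matrix() if o.size==3 else (o if o.shape==(3,3) else None)
    v,u=np.mgrid[:h,:p.shape[1]]
    P=np.stack([(u-c["cx"])*z/f,(v-c["cy"])*z/f,z],-1)@Rm.T+np.array(c["origin"])
    P[z==0]=np.nan
    return c,p,P
def save(n,p): cv2.imwrite(n,p[...,::-1])
E
python3 - <<'E'
from h import *
for n in("top","side"):
    c,p,P=cam(n); save(f"pics/{n}0.png",p); np.save(f"{n}0.npy",P); print(n,c["fovy"],c["cx"],c["cy"],c["origin"],c["orientation"])
print(robot.read_state())
E
```

```text
pics
top 51.869989253423704 325.98801003978724 201.19058328748974 [0.49818128 0.08536745 1.35594307] [-2.1614972   2.21078713 -0.07422378]
side 51.56181056422619 319.29983979081436 197.18931710904613 [0.1359088  0.76211742 0.78967871] [-0.74077176  2.56659853 -1.16693256]
{'clock': 0.1, 'joints': array([-1.23641853e+00,  3.53595431e-01,  1.63404789e+00, -1.18206530e-05,
        1.15518439e+00, -2.40570155e-03]), 'joint_velocities': array([-0.00019139, -0.00124995, -0.00100911,  0.000674  ,  0.00049368,
        0.00126907]), 'tau': array([ 4.77586545e-04, -5.94898582e+01, -3.34927154e+01,  6.97671622e-02,
        1.82653422e-02, -4.11802296e-05]), 'tcp_pos': array([ 0.20638278, -0.58947898,  0.21393351]), 'orientation': array([-3.09595628e+00, -5.26325244e-01,  3.37159267e-04]), 'contact_force': array([-0.3073719 ,  0.10165464, -0.53457372]), 'wrist_torque': array([-0.00175837,  0.02357136,  0.00991663]), 'gripper_force': 0.0, 'finger_gap': 0.0916638200007778}
```

View pics/top0.png

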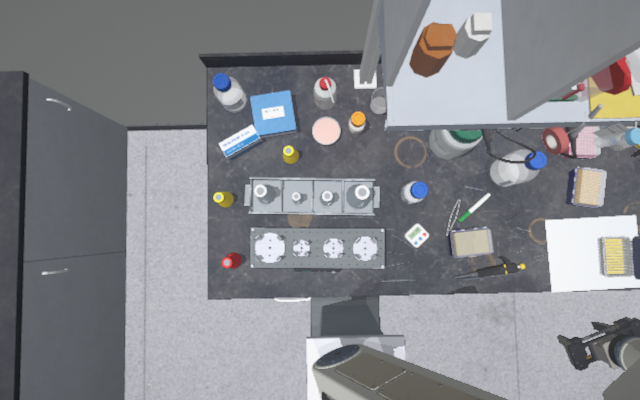

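View pics/side0.png

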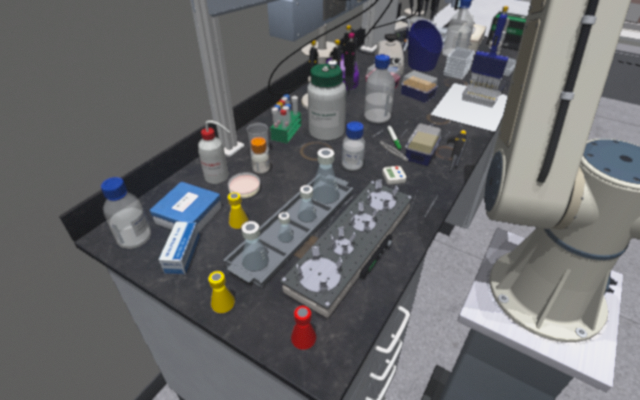

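The top view shows the tray flasks' caps near (261,190), (296,198), (327,197) and (362,192), with the clamps near (269,247), (301,248), (333,248) and (365,248). The timer is at (417,235) and the small blue-capped bottle at (413,191). The side view agrees. Next I measure caps and seats.

```bash
python3 - <<'E'
from h import *
c,p,P=cam("top")
big=cv2.resize(p[170:275,240:395],None,fx=5,fy=5,interpolation=cv2.INTER_CUBIC); save("pics/crop.png",big)
for n in("top","side"):
    P=np.load(f"{n}0.npy"); X=P.reshape(-1,3); X=X[(X[:,0]>.3)&(X[:,0]<.75)&(X[:,1]>-.15)&(X[:,1]<.45)]
    print(n)
    # caps: heights z>0.06 in tray zone, cluster
    g=(P[...,2]>.05)&(P[...,2]<.2)&(P[...,0]>.36)&(P[...,0]<.56)&(P[...,1]>-.12)&(P[...,1]<.42)
    k,l,st,ce=cv2.connectedComponentsWithStats(g.astype(np.uint8))
    for i in range(1,k):
        if st[i,4]<8: continue
        Q=P[l==i]; zt=np.percentile(Q[:,2],95); T=Q[Q[:,2]>zt-.006]
        print(ce[i].round(),st[i,4],"top z %.3f"%zt,"mid",((T.min(0)+T.max(0))/2).round(4),"ext",np.ptp(T,0).round(3),T.mean(0).round(4))
P=np.load("top0.npy")
for r in range(186,275,6): print(r,P[r,[285,317]].round(3).tolist())
E
```

```text
top
[313. 248.] 3137 top z 0.080 mid [0.4452 0.1209 0.0856] ext [0.081 0.372 0.023] [0.4402 0.1272 0.0838]
[380. 232.] 27 top z 0.055 mid [ 0.4847 -0.0819  0.0527] ext [0.022 0.022 0.005] [ 0.4867 -0.0827  0.052 ]
[381. 241.] 10 top z 0.055 mid [ 0.4577 -0.0874  0.0539] ext [0.007 0.01  0.008] [ 0.4577 -0.087   0.0515]
[228. 262.] 120 top z 0.099 mid [0.4047 0.3933 0.0975] ext [0.027 0.031 0.008] [0.4051 0.3926 0.0966]
[380. 266.] 26 top z 0.056 mid [ 0.3812 -0.0786  0.0536] ext [0.015 0.023 0.007] [ 0.381  -0.0799  0.0523]
[308. 266.] 25 top z 0.054 mid [0.3861 0.1463 0.0522] ext [0.01  0.032 0.004] [0.3859 0.1456 0.0519]
side
[374. 209.] 1205 top z 0.085 mid [0.435  0.0134 0.0857] ext [0.068 0.16  0.013] [0.4362 0.0052 0.0856]
[361. 197.] 25 top z 0.052 mid [ 0.488  -0.0155  0.0513] ext [0.019 0.028 0.003] [ 0.4884 -0.0162  0.0508]
[401. 198.] 14 top z 0.052 mid [ 0.3959 -0.0661  0.0517] ext [0.02  0.028 0.003] [ 0.3947 -0.0693  0.051 ]
[408. 200.] 20 top z 0.054 mid [ 0.3759 -0.0713  0.052 ] ext [0.01  0.033 0.004] [ 0.3759 -0.0737  0.0515]
[401. 209.] 12 top z 0.051 mid [ 0.3767 
[... 1745 characters left out ...]
[0.624, 0.22, 0.004], [0.623, 0.114, -0.003]]
198 [[0.605, 0.221, -0.001], [0.602, 0.115, 0.002]]
204 [[0.585, 0.22, 0.007], [0.582, 0.115, 0.003]]
210 [[0.565, 0.221, 0.005], [0.563, 0.115, 0.003]]
216 [[0.545, 0.221, 0.0], [0.543, 0.116, -0.004]]
222 [[0.525, 0.221, 0.006], [0.523, 0.116, 0.0]]
228 [[0.506, 0.217, 0.05], [0.503, 0.116, 0.048]]
234 [[0.487, 0.218, 0.047], [0.484, 0.116, 0.049]]
240 [[0.468, 0.218, 0.048], [0.465, 0.116, 0.049]]
246 [[0.449, 0.217, 0.054], [0.446, 0.117, 0.046]]
252 [[0.43, 0.218, 0.05], [0.428, 0.117, 0.051]]
258 [[0.411, 0.218, 0.05], [0.409, 0.117, 0.054]]
264 [[0.392, 0.219, 0.045], [0.39, 0.118, 0.052]]
270 [[0.369, 0.224, 0.003], [0.369, 0.119, 0.025]]
```

View pics/crop.png

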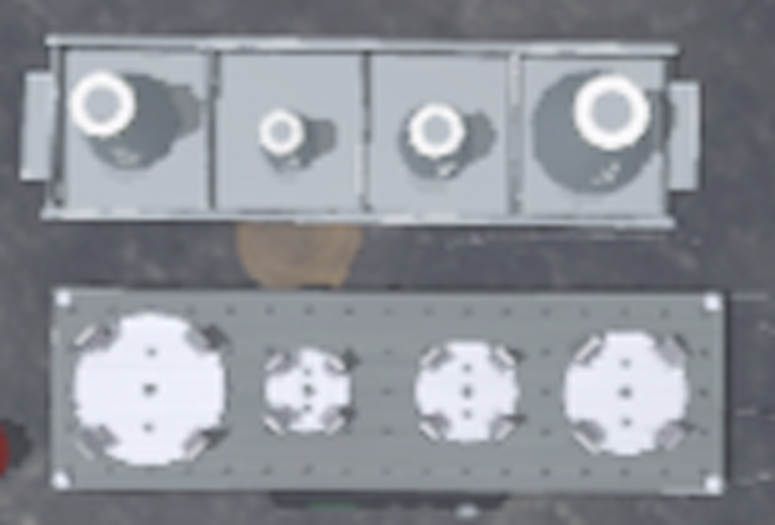

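```bash
cat >> h.py <<'E'
def ray(c,u,v,z):
    f=c["pixels"].shape[0]/2/np.tan(np.radians(c["fovy"])/2)
    d=R.from_rotvec(c["orientation"]).apply([(u-c["cx"])/f,(v-c["cy"])/f,1]); o=np.array(c["origin"])
    return o+d*(z-o[2])/d[2]
E
python3 - <<'E'
from h import *
c,p,P=cam("top"); s,q,S=cam("side")
print("platform z",np.nanmedian(P[232:262,283:288,2]),"seat z",[np.nanmedian(P[243:253,x-4:x+5,2]).round(4) for x in(269,301,333,365)], "tray floor",np.nanmedian(P[203:208,305:315,2]),"bench",np.nanmedian(P[216:222,280:350,2]))
print("side platform",np.nanmedian(S[270:280,315:325,2]))
g=cv2.cvtColor(p,cv2.COLOR_RGB2GRAY); hs=cv2.cvtColor(p,cv2.COLOR_RGB2HSV)
def blobs(img,thr,r0,r1,c0,c1,zf,cc,mn):
    m=np.zeros(g.shape,np.uint8); m[r0:r1,c0:c1]=(img[r0:r1,c0:c1]>thr)
    ct,_=cv2.findContours(m,cv2.RETR_EXTERNAL,cv2.CHAIN_APPROX_NONE)
    for t in ct:
        if cv2.contourArea(t)<mn: continue
        (u,v),r=cv2.minEnclosingCircle(t); print((round(u,1),round(v,1),round(r,1)),[ray(cc,u,v,z)[:2].round(4).tolist() for z in zf])
print("seats");blobs(g,205,228,270,245,390,[.05],c,15)
print("caps");blobs(g,205,178,215,245,390,[.082,.1,.122,.152],c,8)
g2=cv2.cvtColor(q,cv2.COLOR_RGB2GRAY)
print("side caps")
blobs(g2,205,140,250,235,340,[.072,.09,.11,.139],s,8)
crop=np.hstack([cv2.resize(q[140:290,230:420],None,fx=4,fy=4,interpolation=cv2.INTER_CUBIC)]); save("pics/sidecrop.png",crop)
E
```

```text
platform z 0.05007980765300779 seat z [np.float64(0.0533), np.float64(0.0534), np.float64(0.0527), np.float64(0.0532)] tray floor 0.004319940840047054 bench -0.0004082283457511604
side platform 0.05225312959220485
seats
(301.1, 247.5, 8.1) [[0.443, 0.1672]]
(332.8, 247.6, 9.9) [[0.4402, 0.0669]]
(364.7, 248.1, 12.1) [[0.4367, -0.0336]]
(269.3, 247.3, 15.1) [[0.4457, 0.2674]]
caps
(295.5, 195.9, 4.2) [[0.6042, 0.1795], [0.6027, 0.1782], [0.6009, 0.1766], [0.5984, 0.1743]]
(326.8, 195.8, 5.3) [[0.6024, 0.0824], [0.601, 0.0824], [0.5992, 0.0825], [0.5967, 0.0826]]
(361.8, 191.8, 7.3) [[0.6124, -0.0268], [0.6108, -0.0252], [0.6088, -0.0233], [0.6061, -0.0206]]
(259.7, 190.2, 6.4) [[0.6244, 0.2906], [0.6226, 0.2877], [0.6204, 0.2842], [0.6175, 0.2794]]
side caps
(249.6, 226.5, 7.6) [[0.6564, 0.248], [0.6433, 0.2609], [0.6288, 0.2753], [0.6078, 0.296]]
(245.6, 185.5, 11.9) [[0.7656, 0.1317], [0.7498, 0.1475], [0.7323, 0.1651], [0.7068, 0.1905]]
(325.5, 152.5, 6.7) [[0.6633, -0.1174], [0.6501, -0.0953], [0.6354, -0.0708], [0.6141, -0.0353]]
(237.8, 146.2, 3.9) [[0.9076, -0.0019], [0.8882, 0.0172], [0.8667, 0.0385], [0.8356, 0.0694]]
```

View pics/sidecrop.png

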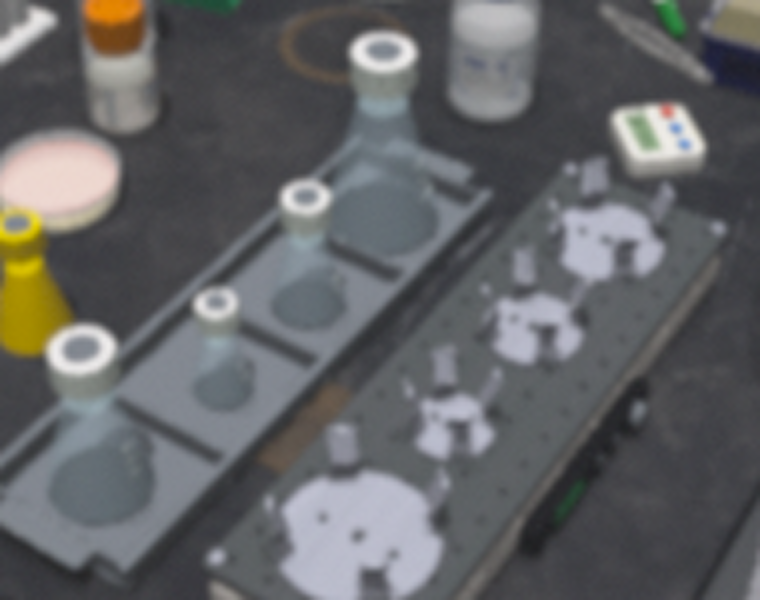

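```bash
python3 - <<'E'
from h import *
c,_,_=cam("side")
for n,u,v,z in[("125",82,349,.122),("25",217,303,.082),("50",306,196,.1),("250",383,50,.152),("c250",361,535,.053),("c25",456,424,.053),("c50",537,328,.053),("c125",611,243,.053)]:
    print(n,ray(c,230+u/4-.4,140+v/4-.4,z).round(4))
E
```

```text
125 [0.6184 0.2841 0.122 ]
25 [0.6023 0.1798 0.082 ]
50 [0.6005 0.0822 0.1   ]
250 [ 0.6058 -0.0207  0.152 ]
c250 [0.4436 0.2653 0.053 ]
c25 [0.4398 0.1646 0.053 ]
c50 [0.4367 0.0662 0.053 ]
c125 [ 0.4323 -0.0325  0.053 ]
```

>>> {"api": "apply_moves", "payload": {
  "steps": [
    [0,0,-1.5,0,0,-0.1543],
    [0,0,-1.5,0,0,-0.1543],
    [0,0,-1.5,0,0,-0.1543],
    [0,0,-1.5,0,0,-0.1543],
    [0,0,-1.5,0,0,-0.1543],
    [0,0,-1.5,0,0,-0.1543],
    [0,0,-1.5,0,0,-0.1543],
    [0,0,-1.5,0,0,-0.1543]
  ],
  "claw": 0.5,
  "grip_force": 20
}}

```text
clock: 1.3
tcp_pos: [0.2065, -0.5898, 0.335]
orientation: [-2.215, -2.227, -0.0]
contact_force: [-0.6, -0.2, 0.0]
finger_gap: 0.0687
gripper_force: 0.0
```

>>> {"api": "apply_moves", "payload": {
  "steps": [
    [4.73,3.33,0,0,0,0],
    [4.73,3.33,0,0,0,0],
    [4.73,3.33,0,0,0,0],
    [4.73,3.33,0,0,0,0],
    [4.73,3.33,0,0,0,0],
    [4.73,3.33,0,0,0,0],
    [4.73,3.33,0,0,0,0],
    [4.73,3.33,0,0,0,0],
    [4.73,3.33,0,0,0,0],
    [4.73,3.33,0,0,0,0]
  ]
}}

```text
clock: 2.55
tcp_pos: [0.5402, -0.115, 0.3348]
orientation: [2.221, 2.222, 0.0]
contact_force: [1.1, -0.9, -0.1]
finger_gap: 0.0686
gripper_force: 0.0
```

>>> {"api": "apply_moves", "payload": {
  "steps": [
    [4.75,3.3,0,0,0,0],
    [4.75,3.3,0,0,0,0],
    [0,0,0,0,0,0],
    [0,0,0,0,0,0]
  ]
}}

```text
clock: 3.05
tcp_pos: [0.6049, -0.0218, 0.3342]
orientation: [-2.22, -2.222, 0.002]
contact_force: [-0.1, 0.1, -0.5]
finger_gap: 0.0688
gripper_force: 0.0
```

>>> {"api": "apply_moves", "payload": {
  "steps": [
    [0.1,0.1,5,0,0,0],
    [0,0,5,0,0,0],
    [0,0,4,0,0,0],
    [0,0,3,0,0,0],
    [0,0,2,0,0,0],
    [0,0,1.4,0,0,0],
    [0,0,1.0,0,0,0],
    [0,0,0,0,0,0],
    [0,0,0,0,0,0]
  ]
}}

```text
clock: 4.18
tcp_pos: [0.6068, -0.0208, 0.1213]
orientation: [2.22, 2.221, 0.001]
contact_force: [-0.1, -0.4, -0.3]
finger_gap: 0.0688
gripper_force: 0.0
```

>>> {"api": "apply_moves", "payload": {
  "steps": [
    [0,0,0,0,0,0],
    [0,0,0,0,0,0],
    [0,0,0,0,0,0],
    [0,0,0,0,0,0],
    [0,0,0,0,0,0]
  ],
  "claw": -1,
  "grip_force": 25
}}

```text
clock: 4.8
tcp_pos: [0.6064, -0.0207, 0.1208]
orientation: [2.221, 2.222, 0.0]
contact_force: [-0.3, 0.3, 2.9]
finger_gap: 0.0424
gripper_force: 25.0
```

```bash
python3 - <<'E'
from h import *
s=robot.read_state();print(s["tcp_pos"],s["finger_gap"],s["gripper_force"],s["contact_force"])
a=cam("side")[1];b=cam("top")[1]
save("pics/g1.png",np.hstack([cv2.resize(a[80:280,230:430],(400,400)),cv2.resize(b[150:290,240:400],(400,350))[:350] if 0 else cv2.resize(b[140:300,240:400],(400,400))]))
E
```

```text
[ 0.60642059 -0.02068966  0.12080239] 0.04236940393813346 25.000505447387695 [-0.31134203  0.25309724  2.9183252 ]
```

View pics/g1.png

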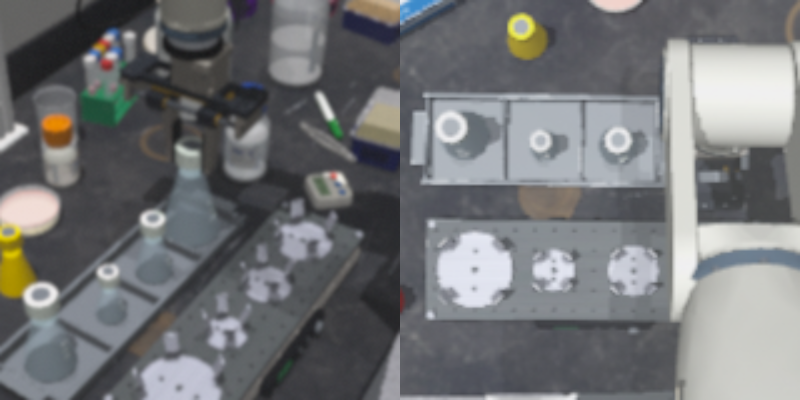

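>>> {"api": "apply_moves", "payload": {
  "steps": [
    [0,0,-1,0,0,0],
    [0,0,-3,0,0,0],
    [0,0,-4,0,0,0],
    [0,0,-5,0,0,0],
    [0,0,-5,0,0,0],
    [0,0,-4,0,0,0],
    [0,0,0,0,0,0]
  ]
}}

```text
clock: 5.78
tcp_pos: [0.6077, -0.0208, 0.3442]
orientation: [2.218, 2.219, 0.006]
contact_force: [0.6, 0.4, -1.5]
finger_gap: 0.0428
gripper_force: 25.0
```

>>> {"api": "apply_moves", "payload": {
  "steps": [
    [2.5,-1.4,0,0,0,0],
    [4.5,-2.5,0,0,0,0],
    [4.8,-2.7,0,0,0,0],
    [4.8,-2.7,0,0,0,0],
    [4.8,-2.7,0,0,0,0],
    [4.5,-2.5,0,0,0,0],
    [2.8,-1.6,0,0,0,0],
    [0,0,0,0,0,0],
    [0,0,0,0,0,0],
    [0,0,0,0,0,0]
  ]
}}

```text
clock: 7.02
tcp_pos: [0.4455, 0.2653, 0.34]
orientation: [2.222, 2.221, -0.001]
contact_force: [-0.1, -0.4, -0.9]
finger_gap: 0.0424
gripper_force: 25.0
```

>>> {"api": "apply_moves", "payload": {
  "steps": [
    [0.1,0,3,0,0,0],
    [0,0,4,0,0,0],
    [0,0,3,0,0,0],
    [0,0,1.5,0,0,0],
    [0,0,0,0,0,0]
  ]
}}

```text
clock: 7.65
tcp_pos: [0.4452, 0.2666, 0.225]
orientation: [-2.222, -2.221, 0.002]
contact_force: [-0.6, -0.1, -1.9]
finger_gap: 0.0423
gripper_force: 25.0
```

>>> {"api": "apply_moves", "payload": {
  "steps": [
    [0,0,0.7,0,0,0],
    [0,0,0.7,0,0,0],
    [0,0,0.7,0,0,0],
    [0,0,0.7,0,0,0],
    [0,0,0.7,0,0,0],
    [0,0,0,0,0,0]
  ]
}}

```text
clock: 8.4
tcp_pos: [0.4451, 0.2671, 0.1901]
orientation: [2.221, 2.222, -0.001]
contact_force: [0.3, 0.2, -1.5]
finger_gap: 0.0423
gripper_force: 25.0
```

>>> {"api": "apply_moves", "payload": {
  "steps": [
    [0,0,0.4,0,0,0],
    [0,0,0.4,0,0,0],
    [0,0,0.4,0,0,0],
    [0,0,0.4,0,0,0],
    [0,0,0,0,0,0]
  ]
}}

```text
clock: 9.02
tcp_pos: [0.4451, 0.267, 0.174]
orientation: [2.221, 2.222, -0.001]
contact_force: [2.7, 0.1, -4.7]
finger_gap: 0.0425
gripper_force: 25.0
```

>>> {"api": "apply_moves", "payload": {
  "steps": [
    [0,0,0.2,0,0,0],
    [0,0,0.2,0,0,0],
    [0,0,0,0,0,0]
  ]
}}

```text
clock: 9.4
tcp_pos: [0.4453, 0.2672, 0.1704]
orientation: [2.221, 2.222, 0.0]
contact_force: [2.1, -0.5, -4.3]
finger_gap: 0.0423
gripper_force: 25.0
```

>>> {"api": "apply_moves", "payload": {
  "steps": [
    [0,0,0.2,0,0,0],
    [0,0,0.1,0,0,0],
    [0,0,0,0,0,0]
  ]
}}

```text
clock: 9.78
tcp_pos: [0.4458, 0.2672, 0.1698]
orientation: [2.22, 2.221, 0.002]
contact_force: [-2.7, -6.5, 20.4]
finger_gap: 0.0422
gripper_force: 25.0
```

>>> {"api": "apply_moves", "payload": {
  "steps": [
    [0,0,-0.1,0,0,0],
    [0,0,0,0,0,0],
    [0,0,0,0,0,0],
    [0,0,0,0,0,0],
    [0,0,-2,0,0,0],
    [0,0,-4,0,0,0],
    [0,0,-3,0,0,0],
    [0,0,0,0,0,0]
  ],
  "claw": 0.5
}}

```text
clock: 10.78
tcp_pos: [0.4463, 0.2679, 0.2606]
orientation: [2.22, 2.221, 0.006]
contact_force: [-0.1, 0.2, -1.1]
finger_gap: 0.0687
gripper_force: 0.0
```

>>> {"api": "apply_moves", "payload": {
  "steps": [
    [0.4,4,0,0,0,0],
    [0.5,5,0,0,0,0],
    [0.5,5,0,0,0,0],
    [0.3,3.3,0,0,0,0],
    [0,0,0,0,0,0],
    [0,0,0,0,0,0],
    [0,0,0,0,0,0]
  ]
}}

```text
clock: 11.65
tcp_pos: [0.617, 0.2842, 0.2583]
orientation: [-2.22, -2.222, 0.001]
contact_force: [-0.0, 0.4, 0.4]
finger_gap: 0.0689
gripper_force: 0.0
```

```bash
python3 - <<'E'
from h import *
s=robot.read_state();print(s["tcp_pos"],s["finger_gap"])
a=cam("side")[1];b=cam("top")[1]
save("pics/g2.png",np.hstack([cv2.resize(a[110:310,230:430],(400,400)),cv2.resize(b[140:300,240:400],(400,400))]))
E
```

```text
[0.61703267 0.28423173 0.25829912] 0.06892882601466208
```

View pics/g2.png

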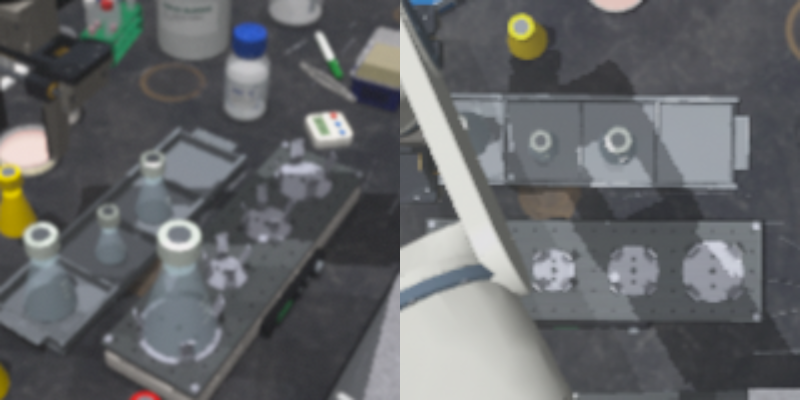

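>>> {"api": "apply_moves", "payload": {
  "steps": [
    [0,0.2,4,0,0,0],
    [0,0,4,0,0,0],
    [0,0,4,0,0,0],
    [0,0,2.5,0,0,0],
    [0,0,1.5,0,0,0],
    [0,0,0.7,0,0,0],
    [0,0,0,0,0,0],
    [0,0,0,0,0,0]
  ]
}}

```text
clock: 12.75
tcp_pos: [0.6208, 0.2846, 0.0927]
orientation: [2.221, 2.222, 0.002]
contact_force: [-1.0, 0.3, -1.1]
finger_gap: 0.069
gripper_force: 0.0
```

>>> {"api": "apply_moves", "payload": {
  "steps": [
    [0,0,0,0,0,0],
    [0,0,0,0,0,0],
    [0,0,0,0,0,0],
    [0,0,0,0,0,0],
    [0,0,0,0,0,0]
  ],
  "claw": -1
}}

```text
clock: 13.38
tcp_pos: [0.6203, 0.2843, 0.0917]
orientation: [2.221, 2.222, 0.0]
contact_force: [-0.0, -1.0, 1.5]
finger_gap: 0.0372
gripper_force: 25.0
```

>>> {"api": "apply_moves", "payload": {
  "steps": [
    [0,0,-1,0,0,0],
    [0,0,-3,0,0,0],
    [0,0,-5,0,0,0],
    [0,0,-5,0,0,0],
    [0,0,-5,0,0,0],
    [0,0,-3.5,0,0,0],
    [0,0,0,0,0,0],
    [0,0,0,0,0,0]
  ]
}}

```text
clock: 14.38
tcp_pos: [0.6196, 0.284, 0.3155]
orientation: [-2.221, -2.222, 0.002]
contact_force: [0.9, -0.4, -1.9]
finger_gap: 0.0373
gripper_force: 25.0
```

>>> {"api": "apply_moves", "payload": {
  "steps": [
    [-2.5,-1.5,0,0,0,0],
    [-4.8,-2.8,0,0,0,0],
    [-5.2,-3,0,0,0,0],
    [-5.2,-3,0,0,0,0],
    [-5.2,-3,0,0,0,0],
    [-5,-2.9,0,0,0,0],
    [-3.8,-2.3,0,0,0,0],
    [0,0,0,0,0,0],
    [0,0,0,0,0,0]
  ]
}}

```text
clock: 15.5
tcp_pos: [0.4351, -0.0325, 0.3157]
orientation: [-2.221, -2.22, 0.001]
contact_force: [0.2, 0.1, -1.6]
finger_gap: 0.0378
gripper_force: 25.0
```

>>> {"api": "apply_moves", "payload": {
  "steps": [
    [0,0,3,0,0,0],
    [0,0,4,0,0,0],
    [0,0,3,0,0,0],
    [0,0,1.5,0,0,0],
    [0,0,0.5,0,0,0],
    [0,0,0,0,0,0]
  ]
}}

```text
clock: 16.25
tcp_pos: [0.4359, -0.0325, 0.197]
orientation: [2.22, 2.222, 0.001]
contact_force: [-0.3, -0.6, -0.5]
finger_gap: 0.0377
gripper_force: 25.0
```

>>> {"api": "apply_moves", "payload": {
  "steps": [
    [-0.1,-0.1,0.7,0,0,0],
    [0,0,0.7,0,0,0],
    [0,0,0.7,0,0,0],
    [0,0,0.7,0,0,0],
    [0,0,0.7,0,0,0],
    [0,0,0.5,0,0,0],
    [0,0,0.5,0,0,0],
    [0,0,0.5,0,0,0],
    [0,0,0.4,0,0,0],
    [0,0,0,0,0,0]
  ]
}}

```text
clock: 17.5
tcp_pos: [0.435, -0.0338, 0.1423]
orientation: [2.22, 2.221, 0.002]
contact_force: [5.6, 1.1, -3.7]
finger_gap: 0.0374
gripper_force: 25.0
```

>>> {"api": "apply_moves", "payload": {
  "steps": [
    [0,0,0.2,0,0,0],
    [0,0,0.1,0,0,0],
    [0,0,0,0,0,0]
  ]
}}

```text
clock: 17.88
tcp_pos: [0.4358, -0.0336, 0.1407]
orientation: [2.22, 2.22, 0.004]
contact_force: [2.2, 2.8, 12.0]
finger_gap: 0.0376
gripper_force: 25.0
```

>>> {"api": "apply_moves", "payload": {
  "steps": [
    [0,0,-0.1,0,0,0],
    [0,0,0,0,0,0],
    [0,0,0,0,0,0],
    [0,0,0,0,0,0],
    [0,0,-2,0,0,0],
    [0,0,-4,0,0,0],
    [0,0,-4,0,0,0],
    [0,0,0,0,0,0]
  ],
  "claw": 0.4
}}

```text
clock: 18.88
tcp_pos: [0.436, -0.034, 0.2432]
orientation: [2.218, 2.219, 0.005]
contact_force: [0.7, -0.2, -0.2]
finger_gap: 0.0644
gripper_force: 0.0
```

>>> {"api": "apply_moves", "payload": {
  "steps": [
    [2.3,3.3,0,0,0,0],
    [3.1,4.4,0,0,0,0],
    [3.1,4.4,0,0,0,0],
    [3.1,4.4,0,0,0,0],
    [0,0,0,0,0,0],
    [0,0,0,0,0,0],
    [0,0,0,0,0,0]
  ]
}}

```text
clock: 19.75
tcp_pos: [0.5981, 0.0815, 0.2402]
orientation: [-2.221, -2.221, 0.001]
contact_force: [0.7, 0.2, -0.1]
finger_gap: 0.0643
gripper_force: 0.0
```

```bash
python3 - <<'E'
from h import *
s=robot.read_state();print(s["tcp_pos"],s["finger_gap"])
a=cam("side")[1];b=cam("top")[1]
save("pics/g3.png",np.hstack([cv2.resize(a[110:310,230:430],(400,400)),cv2.resize(b[140:300,240:400],(400,400))]))
E
```

```text
[0.5981378  0.08149296 0.24020265] 0.06428603901304876
```

View pics/g3.png

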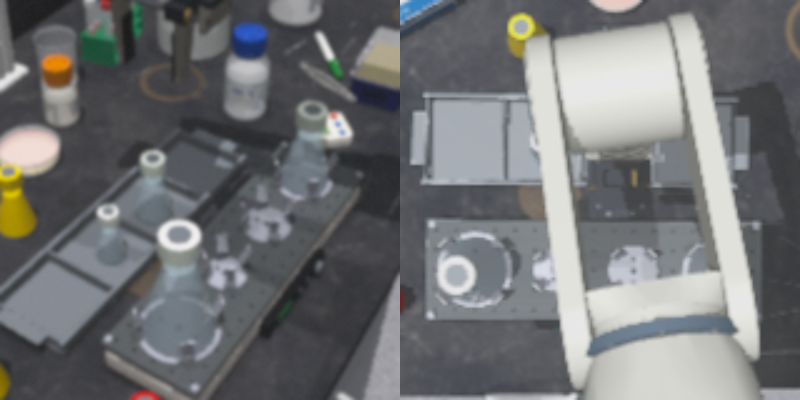

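>>> {"api": "apply_moves", "payload": {
  "steps": [
    [0.1,0.2,4,0,0,0],
    [0,0,4,0,0,0],
    [0,0,4,0,0,0],
    [0,0,2.8,0,0,0],
    [0,0,1.5,0,0,0],
    [0,0,0.7,0,0,0],
    [0,0,0,0,0,0],
    [0,0,0,0,0,0]
  ]
}}

```text
clock: 20.85
tcp_pos: [0.6021, 0.0834, 0.0717]
orientation: [2.22, 2.221, 0.002]
contact_force: [0.6, 0.2, 0.0]
finger_gap: 0.0642
gripper_force: 0.0
```

>>> {"api": "apply_moves", "payload": {
  "steps": [
    [0,0,0,0,0,0],
    [0,0,0,0,0,0],
    [0,0,0,0,0,0],
    [0,0,0,0,0,0],
    [0,0,0,0,0,0],
    [0,0,0,0,0,0]
  ],
  "claw": -1
}}

```text
clock: 21.6
tcp_pos: [0.6013, 0.0833, 0.0707]
orientation: [2.221, 2.222, 0.0]
contact_force: [1.1, -0.3, 1.2]
finger_gap: 0.0314
gripper_force: 25.0
```

>>> {"api": "apply_moves", "payload": {
  "steps": [
    [0,0,-1,0,0,0],
    [0,0,-3,0,0,0],
    [0,0,-5,0,0,0],
    [0,0,-4,0,0,0],
    [0,0,-2,0,0,0],
    [0,0,0,0,0,0],
    [0,0,0,0,0,0]
  ]
}}

```text
clock: 22.48
tcp_pos: [0.6006, 0.0832, 0.2197]
orientation: [-2.22, -2.221, 0.002]
contact_force: [0.7, 0.6, 0.1]
finger_gap: 0.0314
gripper_force: 25.0
```

>>> {"api": "apply_moves", "payload": {
  "steps": [
    [-0.3,-2.5,0,0,0,0],
    [-0.4,-4.5,0,0,0,0],
    [-0.5,-5,0,0,0,0],
    [-0.4,-4.2,0,0,0,0],
    [0,0,0,0,0,0],
    [0,0,0,0,0,0],
    [0,0,0,0,0,0]
  ]
}}

```text
clock: 23.35
tcp_pos: [0.4402, 0.0673, 0.2203]
orientation: [-2.221, -2.222, 0.0]
contact_force: [0.1, -0.3, -1.0]
finger_gap: 0.0313
gripper_force: 25.0
```

>>> {"api": "apply_moves", "payload": {
  "steps": [
    [0,0,2,0,0,0],
    [0,0,2,0,0,0],
    [0,0,0.6,0,0,0],
    [0,0,0,0,0,0]
  ]
}}

```text
clock: 23.85
tcp_pos: [0.4396, 0.0672, 0.1744]
orientation: [-2.221, -2.221, 0.001]
contact_force: [0.5, 0.1, -0.4]
finger_gap: 0.0315
gripper_force: 25.0
```

>>> {"api": "apply_moves", "payload": {
  "steps": [
    [0,-0.1,0.7,0,0,0],
    [0,0,0.7,0,0,0],
    [0,0,0.7,0,0,0],
    [0,0,0.7,0,0,0],
    [0,0,0.7,0,0,0],
    [0,0,0.5,0,0,0],
    [0,0,0.5,0,0,0],
    [0,0,0.5,0,0,0],
    [0,0,0.3,0,0,0],
    [0,0,0,0,0,0]
  ]
}}

```text
clock: 25.1
tcp_pos: [0.4385, 0.0672, 0.1213]
orientation: [2.221, 2.222, 0.001]
contact_force: [3.7, 1.2, -4.1]
finger_gap: 0.0317
gripper_force: 25.0
```

>>> {"api": "apply_moves", "payload": {
  "steps": [
    [0,0,0.2,0,0,0],
    [0,0,0.1,0,0,0],
    [0,0,0,0,0,0]
  ]
}}

```text
clock: 25.48
tcp_pos: [0.4392, 0.0674, 0.1196]
orientation: [2.22, 2.221, 0.002]
contact_force: [1.8, 0.8, 10.5]
finger_gap: 0.0311
gripper_force: 25.0
```

>>> {"api": "apply_moves", "payload": {
  "steps": [
    [0,0,-0.1,0,0,0],
    [0,0,0,0,0,0],
    [0,0,0,0,0,0],
    [0,0,0,0,0,0],
    [0,0,-2,0,0,0],
    [0,0,-4,0,0,0],
    [0,0,-4,0,0,0],
    [0,0,0,0,0,0]
  ],
  "claw": 0.2
}}

```text
clock: 26.48
tcp_pos: [0.4401, 0.0675, 0.2222]
orientation: [2.219, 2.22, 0.007]
contact_force: [0.5, -0.0, -0.5]
finger_gap: 0.0553
gripper_force: 0.0
```

>>> {"api": "apply_moves", "payload": {
  "steps": [
    [2.3,3.3,0,0,0,0],
    [3,4.4,0,0,0,0],
    [3,4.4,0,0,0,0],
    [2.9,4.4,0,0,0,0],
    [0,0,0,0,0,0],
    [0,0,0,0,0,0],
    [0,0,0,0,0,0]
  ]
}}

```text
clock: 27.35
tcp_pos: [0.602, 0.1785, 0.2192]
orientation: [-2.221, -2.221, 0.002]
contact_force: [-1.2, -1.0, -0.4]
finger_gap: 0.055
gripper_force: 0.0
```

Descend 16.6 cm.

>>> {"api": "apply_moves", "payload": {
  "steps": [
    [0.1,0,4,0,0,0],
    [0,0,4,0,0,0],
    [0,0,4,0,0,0],
    [0,0,2.6,0,0,0],
    [0,0,1.4,0,0,0],
    [0,0,0.6,0,0,0],
    [0,0,0,0,0,0],
    [0,0,0,0,0,0]
  ]
}}

```text
clock: 28.35
tcp_pos: [0.6039, 0.1804, 0.0546]
orientation: [2.22, 2.221, 0.002]
contact_force: [0.2, 0.5, 0.4]
finger_gap: 0.0551
gripper_force: 0.0
```

>>> {"api": "apply_moves", "payload": {
  "steps": [
    [0,0,0,0,0,0],
    [0,0,0,0,0,0],
    [0,0,0,0,0,0],
    [0,0,0,0,0,0],
    [0,0,0,0,0,0],
    [0,0,0,0,0,0]
  ],
  "claw": -1
}}

```text
clock: 29.1
tcp_pos: [0.6033, 0.1803, 0.0536]
orientation: [2.221, 2.222, 0.0]
contact_force: [-0.1, 0.1, 1.6]
finger_gap: 0.0252
gripper_force: 25.0
```

>>> {"api": "apply_moves", "payload": {
  "steps": [
    [0,0,-1,0,0,0],
    [0,0,-3,0,0,0],
    [0,0,-5,0,0,0],
    [0,0,-4,0,0,0],
    [0,0,-2,0,0,0],
    [0,0,0,0,0,0],
    [0,0,0,0,0,0]
  ]
}}

```text
clock: 29.98
tcp_pos: [0.6026, 0.1801, 0.2027]
orientation: [-2.221, -2.221, 0.002]
contact_force: [0.7, -0.2, -1.7]
finger_gap: 0.025
gripper_force: 25.0
```

>>> {"api": "apply_moves", "payload": {
  "steps": [
    [-0.3,-2.5,0,0,0,0],
    [-0.4,-4.5,0,0,0,0],
    [-0.4,-5,0,0,0,0],
    [-0.2,-4.1,0,0,0,0],
    [0,0,0,0,0,0],
    [0,0,0,0,0,0],
    [0,0,0,0,0,0]
  ]
}}

```text
clock: 30.85
tcp_pos: [0.4433, 0.1673, 0.2033]
orientation: [2.221, 2.222, 0.0]
contact_force: [-0.9, -0.4, 0.9]
finger_gap: 0.0256
gripper_force: 25.0
```

>>> {"api": "apply_moves", "payload": {
  "steps": [
    [0,0,2,0,0,0],
    [0,0,2,0,0,0],
    [0,0,0.6,0,0,0],
    [0,0,0,0,0,0]
  ]
}}

```text
clock: 31.35
tcp_pos: [0.4426, 0.1672, 0.1574]
orientation: [-2.221, -2.221, 0.001]
contact_force: [-0.2, -0.0, -0.3]
finger_gap: 0.0251
gripper_force: 25.0
```

>>> {"api": "apply_moves", "payload": {
  "steps": [
    [0,-0.1,0.7,0,0,0],
    [0,0,0.7,0,0,0],
    [0,0,0.7,0,0,0],
    [0,0,0.7,0,0,0],
    [0,0,0.7,0,0,0],
    [0,0,0.5,0,0,0],
    [0,0,0.5,0,0,0],
    [0,0,0.5,0,0,0],
    [0,0,0.3,0,0,0],
    [0,0,0,0,0,0]
  ]
}}

```text
clock: 32.6
tcp_pos: [0.4413, 0.1672, 0.1042]
orientation: [2.221, 2.222, 0.0]
contact_force: [3.7, 0.8, -3.7]
finger_gap: 0.0253
gripper_force: 25.0
```

>>> {"api": "apply_moves", "payload": {
  "steps": [
    [0,0,0.2,0,0,0],
    [0,0,0.1,0,0,0],
    [0,0,0,0,0,0]
  ]
}}

```text
clock: 32.98
tcp_pos: [0.442, 0.1676, 0.1025]
orientation: [2.221, 2.221, 0.002]
contact_force: [0.9, 0.5, 8.9]
finger_gap: 0.0252
gripper_force: 25.0
```

>>> {"api": "apply_moves", "payload": {
  "steps": [
    [0,0,-0.1,0,0,0],
    [0,0,0,0,0,0],
    [0,0,0,0,0,0],
    [0,0,0,0,0,0],
    [0,0,-2,0,0,0],
    [0,0,-5,0,0,0],
    [0,0,-5,0,0,0],
    [0,0,-5,0,0,0],
    [0,0,-5,0,0,0],
    [0,0,0,0,0,0]
  ],
  "claw": 0.2
}}

```text
clock: 34.22
tcp_pos: [0.443, 0.1679, 0.3263]
orientation: [2.219, 2.22, 0.01]
contact_force: [0.9, 0.4, -1.0]
finger_gap: 0.0553
gripper_force: 0.0
```

>>> {"api": "apply_moves", "payload": {
  "steps": [
    [-4.5,-0.5,0,0,0,0],
    [-5,-0.5,0,0,0,0],
    [-5,-0.5,0,0,0,0],
    [-5,-0.5,0,0,0,0],
    [-5,-0.5,0,0,0,0],
    [-5,-0.5,0,0,0,0],
    [-5,-0.5,0,0,0,0],
    [-5,-0.5,0,0,0,0],
    [-5,0,0,0,0,0],
    [0,0,0,0,0,0]
  ]
}}

```text
clock: 35.48
tcp_pos: [0.4006, -0.2801, 0.3209]
orientation: [-2.223, -2.217, 0.001]
contact_force: [0.3, 0.1, -0.5]
finger_gap: 0.0549
gripper_force: 0.0
```

```bash
python3 - <<'E'
from h import *
c,b,_=cam("top");s,a,_=cam("side")
save("pics/f.png",np.hstack([cv2.resize(a[110:310,230:430],(400,400)),cv2.resize(b[140:300,270-30:400],(400,400))]))
save("pics/ft.png",cv2.resize(b[215:275,240:400],None,fx=5,fy=5,interpolation=cv2.INTER_CUBIC))
g=cv2.cvtColor(b,cv2.COLOR_RGB2GRAY)
for n,u0,z,t in[("250",(245,285),.201,(.445,.2665)),("25",(290,312),.131,(.4415,.1665)),("50",(320,345),.149,(.4385,.0665)),("125",(350,385),.171,(.435,-.0335))]:
    print(n,ray(c,0,0,z)[2],t)
E
```

```text
250 0.20100000000000007 (0.445, 0.2665)
25 0.131 (0.4415, 0.1665)
50 0.14900000000000002 (0.4385, 0.0665)
125 0.17100000000000004 (0.435, -0.0335)
```

View pics/f.png

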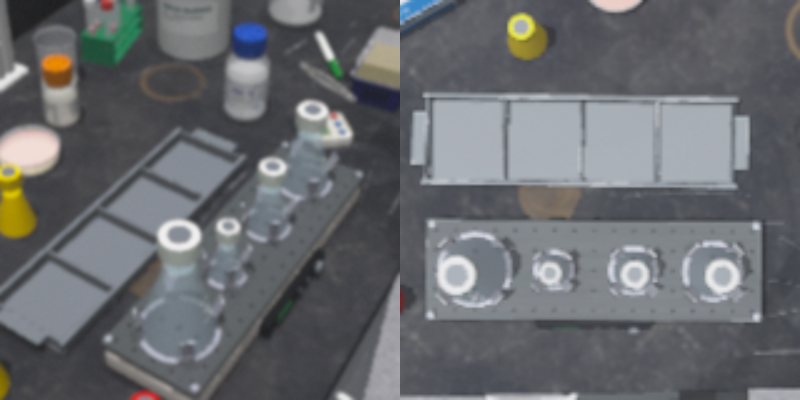

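View pics/ft.png

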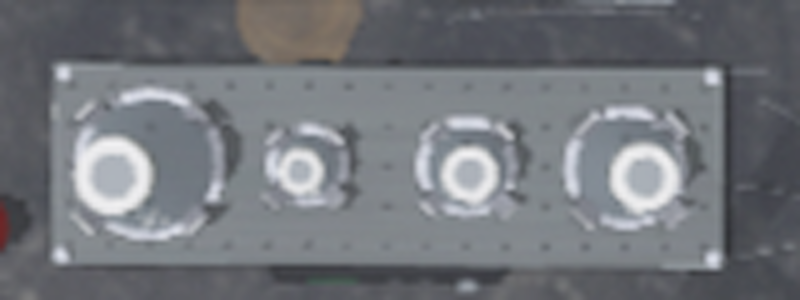

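All four flasks stand in their clamps, with caps in the crop at (114,176), (300,171), (469,175) and (643,178). The timer and bottle look unmoved. A quick numeric check of the cap positions follows, then sign-off.

```bash
python3 - <<'E'
from h import *
c,_,P=cam("top"); ok=True
for n,u,v,h,t in[("250",114,176,.148,(.445,.2665)),("25",300,171,.078,(.4415,.1665)),("50",469,175,.096,(.4385,.0665)),("125",643,178,.118,(.435,-.0335))]:
    U,V=240+u/5-.4,215+v/5-.4; e=ray(c,U,V,.053+h)[:2]-t
    z=np.nanmedian(P[int(V)-1:int(V)+3,int(U)-1:int(U)+3,2])-h; print(n,e.round(4),"bottom z",z.round(4)); ok&=np.hypot(*e)<.007
P0=np.load("top0.npy"); print("timer/bottle dz",np.nanmedian(abs(P-P0)[225:245,405:430],(0,1)),np.nanmedian(abs(P-P0)[180:202,402:428],(0,1)))
print(ok)
if ok: print(robot.sign_off())
E
```

```text
250 [ 0.0004 -0.0007] bottom z 0.0541
25 [ 0.0011 -0.    ] bottom z 0.0525
50 [0.0004 0.0002] bottom z 0.0539
125 [0.001  0.0009] bottom z 0.0531
timer/bottle dz [3.56512662e-05 5.87420726e-04 2.77724401e-03] [0.00020056 0.00050266 0.00231763]
True
the job is handed in; nothing more can be done
None
```

All four flasks are pressed home and upright in their own clamps, measured within about 1.5 mm of centre and about 1 mm of seat height; all are released, the timer and bottle show no measurable shift, and the job is handed in at about 36 s of the 99 s allowed.

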